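# Rehang a loaded kit tray on latching hooks

## Task

Lift the hanging kit tray by its grip block off the open hooks and hang it on the latching hooks of the other stand: press it down gently until both ends of its bar have snapped past the sprung tongues and are fully home in the hook seats, then let go. The latching hooks are clamped at a height set by hand, so feel for them and never force the tray; carry it level with the screw dish and the board staying in it, do not put it down or drop it on the way, and leave the glue bottle and the screwdriver on the bench alone.

Things in the scene. Friction and masses are not known exactly. Their poses are not given: they have to be found in the camera images.
- tray: hanging kit tray, aluminium, about 0.4 kg with contents. Origin: middle of its round steel crossbar (8 mm thick, 200 mm long), which runs along the tray's y; z up, x the short way. Side straps at y = +-70 mm carry an open pan 104 (x) by 142 (y) by 24 mm high, underside 115 mm below the origin. At the start the bar hangs in the seats of open_stand. It may be rehung either way round
- grip (a point): where to grip: on the black upright block in the middle of the bar, 36 mm above the tray's origin, same axes as the tray. The block is 26 mm along x and 12 mm along y (grip across these 12 mm); its top is 16 mm above this point. Nothing stands beside it above the bar until the hooks at y = +-85 mm
- bar_end_left (a point): point on the bar's axis at y = +90 mm of the tray, just inside the 15 mm collar (y = 91.5 to 96.5 mm) that keeps the bar sideways in the hooks with 3.5 mm play. The straps and the pan hang between the hook plates of a stand, 11 mm clear of each, so with the bar raised above the hooks the tray leaves and enters a stand straight along its x, from the front (-x, away from its posts)
- bar_end_right (a point): point on the bar's axis at y = -90 mm of the tray, just inside the collar of that end
- open_stand: fixed stand with two open hooks. Origin on the bench midway below its hook seats; x points back to its two posts (16 mm thick, 215 mm high, 82 mm behind the hooks, at y = +-85 mm), y along the bar. Hooks: 6 mm plates at y = +-85 mm with V seats open upward; the hung bar's axis is 190 mm up and is free of them when raised 30 mm. Base plate 10 mm thick, x = -35 to +100, y = +-100 mm
- latch_stand: fixed stand of the same plan; origin on the bench midway below its hook seats, x back to the posts (255 mm high), y along the bar. Its hooks sit on a level cross-head clamped to the posts by hand: the bar's axis, fully home, is 178 to 202 mm above the origin, and this height is not measured (this pose is the base's). Over 32 N on it from the tray is forcing; a fall of 2 mm onto the seats is a drop
- seat_mid_height (a point): point fixed to the base of latch_stand, 190 mm above its origin: middle of the 178 to 202 mm range of the seated bar's axis, not the true height. Hooks: 6 mm plates at y = +-85 mm, each with a slot open upward, x = -6.3 to +8.7 mm, V seat at x = 0 at its foot, flared to 30 mm at its mouth 38 mm above the seated bar's axis. Keep the bar within 2 mm of x = 0 while pressing
- tongue_mid_height (a point): point fixed to the base, 211 mm up: middle of the range of the tongues, 21 mm above the seat. A sprung level tongue across each slot, hinged on its rear wall, is met by the bar 26 mm above the seated height, swings down and springs back over the bar once it has passed. Tray weight alone does not open them: the pair takes 7 to 13 N, weight included; then come rigid seats
- kit_dish: round steel dish with screws, 66 mm across, 18 mm high, loose in the pan on the tray's -y side; origin at the middle of its underside, z up
- kit_board: small display board 72 by 38 by 6 mm, loose in the pan on the tray's +y side; origin at the middle of its underside
- glue_bottle: bystander: white glue bottle with red cap, 40 mm across, 128 mm high, standing loose on the bench; origin at the middle of its underside
- screwdriver_red: bystander: screwdriver with red handle, 165 mm long, 21 mm thick, lying loose on the bench along its y axis; origin at the middle of its underside

How it is judged:
On the way:
1. the tray is lifted level off the open hooks, held by the gripper (z of tray in the frame of open_stand above 0.215 m and contact force between tray and open_stand below 0.05 N and contact force between the fingers and tray above 1 N), for 0.2 s.
At the end, for the whole second after the job is handed in: The tray hangs released and at rest on the latching stand, bar within 6 mm of the seats and in line within 0.06 rad, both bar ends under the tongues (174 to 203.2 mm above the stand's origin; on a tongue 204 mm or more), tilt below 0.2 rad, dish and board in the pan (horizontal distance between tray and latch_stand below 0.006 m and angle between the y axis of tray and the y axis of latch_stand, either way round below 0.06 rad and z of bar_end_left in the frame of latch_stand between 0.174 and 0.2032 m and z of bar_end_right in the frame of latch_stand between 0.174 and 0.2032 m and contact force between tray and latch_stand above 1.5 N and angle between tray's own z axis and vertical below 0.2 rad and linear speed of tray below 0.03 m/s); the robot touches nothing.
It fails at once if the tray is tilted by more than 0.25 rad (angle between tray's own z axis and vertical above 0.25 rad).
It fails at once if the tray is forced: more than 32 N between it and the latching stand (contact force between tray and latch_stand above 32 N).
It fails at once if the tray is put down, let go away from the hooks, or dropped (falling loose faster than 0.18 m/s) ((contact force between the fingers and tray below 0.05 N and horizontal distance between tray and open_stand above 0.03 m and horizontal distance between tray and latch_stand above 0.03 m) or height (world z) of tray below 0.13 m or (contact force between the fingers and tray below 0.05 N and linear speed of tray above 0.18 m/s)).
It fails at once if the screw dish or the board leaves the pan (z of kit_dish in the frame of tray above -0.09 m or z of any of kit_dish, kit_board in the frame of tray below -0.13 m or z of kit_board in the frame of tray above -0.075 m).
It fails at once if the glue bottle or the screwdriver is pushed away by more than 30 mm (distance of any of glue_bottle, screwdriver_red from where it was at the start of the episode above 0.03 m).
It also fails if it takes over 58 s, if anything falls off the work surface, if the arm or the gripper's body presses on something with over 40 N, if the wrist force passes 120 N, or if a joint passes its speed limit or range.

## Robot

A 7-joint arm with a two-finger parallel gripper is mounted at the origin on the work surface; the furniture and walls round the work are solid. World frame = base frame: x ahead of the robot, y to its left, z up, the work surface at z = 0. Lengths are in m, angles in rad, forces in N, time in s.
With the tool pointing down it reaches from about 0.4 to 0.875 m from the base axis. Payload 19.3 kg.
Tool frame: the origin (TCP) lies midway between the tips of the shut fingers; the grasp point (between the pads) lies 19 mm behind it; z points along the fingers, y is the direction in which the jaws open and shut (so a half turn about z gives the same grasp; the last joint's range is limited). The gripper opens to 85 mm and grips with 20 to 120 N. Pads are 22 mm wide; open, the fingers measure 114 mm over their backs; the gripper's body (76 mm by 85 mm) begins 54 mm behind the grasp point. The pads swing forward as they close: fully open they stand 13 mm farther back than shut.
Start: joints at [1.088, 0.521, -0.036, 1.599, 0.021, 1.021, -0.113], TCP at [0.251, -0.573, 0.231] pointing down, gripper open.
Joint ranges: [-2.91, 2.91], [-0.3, 2.13], [-1.5, 1.42], [0.17, 2.43], [-1.26, 4.41], [0.16, 1.93], [-2.52, 2.52]. Speed limits (rad/s): [1.89, 1.89, 2.39, 2.39, 3.01, 3.01, 3.01].

## Interface

Orientations are given as [roll, pitch, yaw] about the fixed x, y, z axes, in that order (R = Rz(yaw) Ry(pitch) Rx(roll)).
In Python, from workcell import bot, eyes gives the robot as it stands. The module is installed in compiled form; this text tells all that it offers.
- The arm moves only by the shell command python3 -m jog 'ROWS' [FORCE]. ROWS is JSON, a list of rows, each an object with "delta_pos": the shift along the world's x, y, z in mm, a list of three; "spin": the turn about the world's z in rad; "claw": the closure, from 0 (fully open) to 1 (shut). In form: [{"delta_pos": [tx, ty, tz], "spin": spin, "claw": claw}, ...]. A call has 1 to 8 rows; each row is the pose to reach, as a shift and turn from the pose measured when the call began; what a row does not reach only later rows make up. A row lasts 1/10 s, in which the tool goes at most 50 mm and 8.59 degrees, less where a joint would pass 70% of its speed; a pose out of reach is approached as far as the arm can. A call with a gripper value outside its range is refused whole. The fingers move at their own pace and stop on an object; FORCE is the grip in N (left out, the last holds). Time passes only in rows, so rows that repeat a pose let the fingers close. It gives the time, the measured TCP pose, the force and the opening at its end, in the units of the state.
- bot.observe(): the state, without advancing time (a new reading comes with each control period).
- eyes.grab_frame(name): name is "side" or "top"; returns the picture (480x640x3 uint8, blue, green, red); there is no depth.
- eyes.camera_params(name): a dict with "fx", "fy", "cx", "cy" (pixels), "origin" and "attitude" of the camera in the world. Camera axes: x right, y up, looking along -z (the intrinsics and any distortion apply to the point x, -y, -z); pixel columns grow to the right and rows downward; lengths in m; the calibration is good to about 2 mm. A picture is of the moment at which its call begins. camera_params takes no time and is no camera call.
- bot.job_done(): hands the job in, once; it reports no verdict.
The state is a dict: "clock": time; "qpos": joint angles; "qd": joint speeds; "joint_efforts": joint torques, N m; "position": TCP position; "tool_rot": TCP orientation; "force": force on the tool from outside, world axes, zero at the start; "moment": the same for the moment, N m; "grip_width": finger opening in m.
Only numpy, scipy, OpenCV 4.12 (cv2) and the standard library are available. Lean on these libraries where they do the work, as an engineer would, in place of code of your own. Each camera call takes 0.05 s, during which the arm holds its last target. There are 200 camera calls.

## Working session

There is one attempt and no reset: what is moved stays moved. The work goes in short steps, Python scripts to look and compute and a shell command to move; the robot and the scene stay as the last step left them, time stands still between calls to the robot, and variables do not carry over. Pictures are saved under pics/ and viewed, about 8 in all and at most 12, crops included, and the job is handed in when it is done.

```bash
mkdir -p pics; python3 - <<'E'
from workcell import bot, eyes
import cv2
print(bot.observe())
for n in("side","top"):
    cv2.imwrite(f"pics/{n}0.png",eyes.grab_frame(n)); print(n,eyes.camera_params(n))
E
```

```text
{'clock': 0.0, 'qpos': array([ 1.08779359,  0.52200306, -0.03632329,  1.59997791,  0.02122081,
        1.02109261, -0.11278969]), 'qd': array([-0.00194134, -0.00097223, -0.00079291, -0.00086692, -0.00120537,
        0.00015792, -0.00108605]), 'joint_efforts': array([-2.76066726e-05, -9.27105618e+01,  1.97877891e+00, -3.69929016e+01,
        1.76877104e-02,  8.04433163e-03, -9.26407938e-05]), 'position': array([ 0.25056786, -0.57222424,  0.23074338]), 'tool_rot': array([-3.14050158e+00,  9.70035052e-05,  4.12809897e-01]), 'force': array([ 0.16249253, -0.17969879,  0.17327736]), 'moment': array([-0.04400169,  0.03130128, -0.03683953]), 'grip_width': 0.08496455779544501}
side {'fx': 482.59347332519854, 'fy': 482.59347332519854, 'cx': 325.9784651054399, 'cy': 235.28423952241974, 'origin': array([ 0.49338847, -0.75310182,  0.54877758]), 'attitude': array([1.1088798 , 0.00214493, 0.00715675])}
top {'fx': 511.20236792982723, 'fy': 511.20236792982723, 'cx': 308.45041274904, 'cy': 237.4909227767272, 'origin': array([ 0.42844795, -0.00190199,  1.25989535]), 'attitude': array([ 0.06271901, -0.00280215, -1.59571595])}
```

View pics/top0.png

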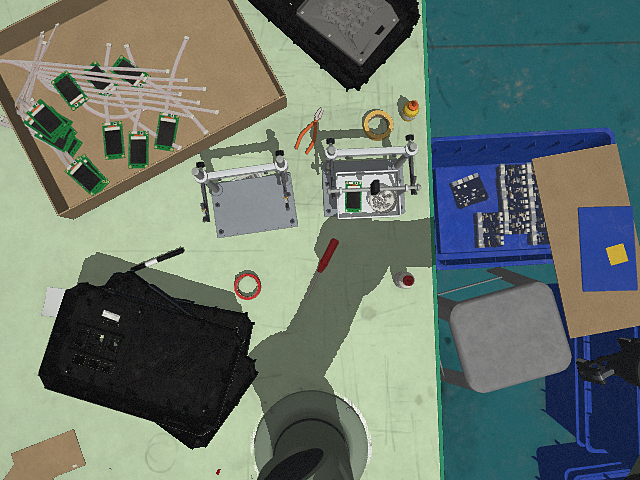

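View pics/side0.png

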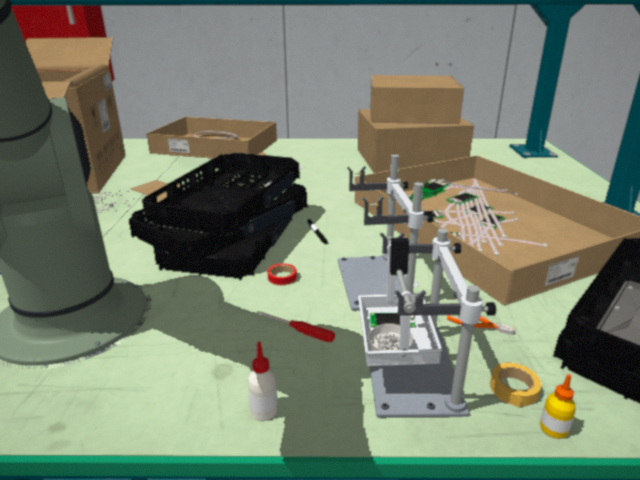

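The top view shows the tray on the open stand at about (365,190), with its black block at (375,187). The latch stand is at about (245,195), the screwdriver at (328,255) and the glue bottle at (404,280). In the side view the block is at (399,252). Next I'll enlarge the stands.

```bash
cat > h.py <<'E'
import numpy as np, cv2
from scipy.spatial.transform import Rotation as Ro
from workcell import bot, eyes
def cam(n):
    p=eyes.camera_params(n); return p,Ro.from_euler('xyz',p['attitude']).as_matrix()
def ray(n,u,v):
    p,R=cam(n); d=R@np.array([(u-p['cx'])/p['fx'],-(v-p['cy'])/p['fy'],-1.]); return p['origin'],d
def onz(n,u,v,z):
    o,d=ray(n,u,v); return o+d*(z-o[2])/d[2]
def proj(n,X):
    p,R=cam(n); c=R.T@(np.asarray(X,float)-p['origin']); return p['cx']+p['fx']*c[0]/-c[2], p['cy']-p['fy']*c[1]/-c[2]
def tri(a,b):
    o1,d1=ray('top',*a);o2,d2=ray('side',*b)
    s=np.linalg.lstsq(np.c_[d1,-d2],o2-o1,rcond=None)[0]; A=o1+d1*s[0];B=o2+d2*s[1]; return (A+B)/2,np.linalg.norm(A-B)
E
python3 - <<'E'
from h import *
t=cv2.imread('pics/top0.png');s=cv2.imread('pics/side0.png')
a=cv2.resize(t[130:250,190:430],None,fx=3.33,fy=3.33,interpolation=cv2.INTER_CUBIC)
cv2.imwrite('pics/ct.png',a)
cv2.imwrite('pics/cs.png',cv2.resize(s[140:430,330:510],None,fx=2,fy=2,interpolation=cv2.INTER_CUBIC))
E
```

```text
(no output)
```

View pics/ct.png

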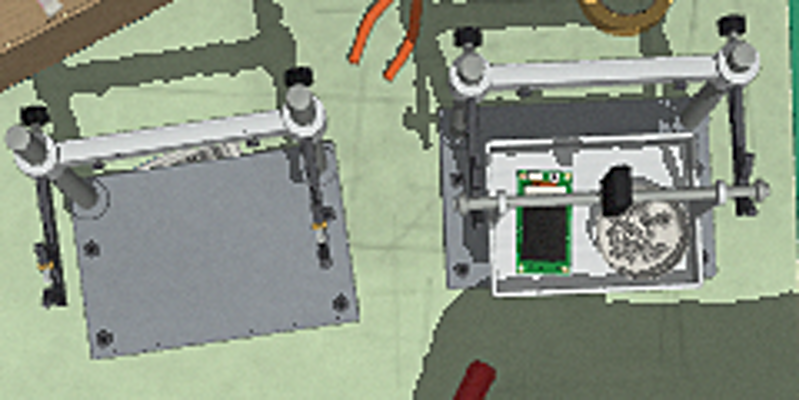

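View pics/cs.png

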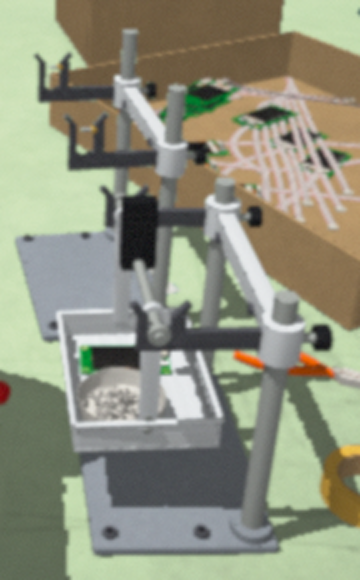

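In the enlarged crops, the latch stand's plate corners, post tops and brass tongues are visible at about crop (45,266) and (320,226). The bar runs from crop (462,203) to (762,190). I'll fit both stands from known model points.

```bash
cat >> h.py <<'E'
from scipy.optimize import least_squares
def fit(obs):  # obs: list of (cam,u,v,model xyz) -> x,y,yaw
    def W(p,m): c,s=np.cos(p[2]),np.sin(p[2]); return [p[0]+c*m[0]-s*m[1],p[1]+s*m[0]+c*m[1],m[2]]
    f=lambda p:np.ravel([np.subtract(proj(n,W(p,m)),(u,v)) for n,u,v,m in obs])
    r=least_squares(f,[.6,0,0],loss='soft_l1'); return r.x,r.fun.reshape(-1,2)
E
python3 - <<'E'
from h import *
np.set_printoptions(precision=4,suppress=True)
T=lambda x,y:('top',190+x/3.333-.35,130+y/3.333-.35)
S=lambda x,y:('side',330+x/2-.25,140+y/2-.25)
L=[(*T(92,358),(-.035,.1,.01)),(*T(358,321),(-.035,-.1,.01)),(*T(332,142),(.1,-.1,.01)),
   (*T(22,138),(.082,.085,.255)),(*T(300,96),(.082,-.085,.255)),
   (*S(130,32),(.082,.085,.255)),(*S(177,89),(.082,-.085,.255))]
p,r=fit(L);print('latch',p,'\n',r)
O=[(*T(468,69),(.082,.085,.215)),(*T(738,57),(.082,-.085,.215)),(*S(225,184),(.082,.085,.215)),(*S(286,297),(.082,-.085,.215)),
  (*T(461,203),(0,.094,.19)),(*T(762,190),(0,-.094,.19)),(*S(98,551),(-.035,-.1,.01)),(*S(157,333),(0,-.1,.19))]
p2,r2=fit(O);print('open',p2,'\n',r2)
# block top mask, both views
for n,roi in (('top',(170,365,205,390)),('side',(225,380,280,415))):
    im=cv2.imread(f'pics/{n}0.png');a,b,c,d=roi
    m=(im[a:c,b:d].max(2)<45).astype(np.uint8); k,lab,st,ce=cv2.connectedComponentsWithStats(m)
    i=1+st[1:,4].argmax(); print(n,st[i],ce[i]+[b,a]); 
for z in (.226,.242): print('model block',z,[proj(n,[*p2[:2],z]) for n in('top','side')])
print('tongue tips L (z~.211)',onz(*T(45,266),.211),onz(*T(320,226),.211))
c,s=np.cos(p[2]),np.sin(p[2]);print('expected', p[:2]+.085*np.array([-s,c]),p[:2]-.085*np.array([-s,c]))
print('glue cap',onz('top',404,281,.11),'screwdriver',onz('top',328,255,.01))
E
```

```text
latch [0.558  0.1211 0.12  ] 
 [[-0.1183  0.8725]
 [ 0.9206  0.2376]
 [ 0.8963  0.0255]
 [-1.1475 -0.0656]
 [ 0.2618  0.3617]
 [ 0.6546 -2.0054]
 [ 0.4954 -2.1449]]
open [ 0.5935 -0.1446  0.0233] 
 [[ 0.9838 -0.0013]
 [ 1.8903 -0.2477]
 [ 0.2164 -3.2816]
 [ 0.5491 -2.2831]
 [ 0.2463  1.0976]
 [-1.1406  0.7805]
 [-2.5235 -1.8749]
 [ 1.6867  3.4131]]
top [ 5 10 10 15 93] [374.2796 187.129 ]
side [ 11  13  18  36 532] [399.1109 254.7105]
model block 0.226 [(np.float64(374.9566102326409), np.float64(186.78577349796694)), (np.float64(399.7853161313629), np.float64(247.8429249809606))]
model block 0.242 [(np.float64(376.01316958874133), np.float64(185.4980035699968)), (np.float64(400.5341729105603), np.float64(237.81943460654253))]
tongue tips L (z~.211) [0.5575 0.2091 0.211 ] [0.5782 0.0385 0.211 ]
expected [0.5478 0.2055] [0.5682 0.0367]
glue cap [ 0.3975 -0.2187  0.11  ] screwdriver [ 0.4628 -0.0541  0.01  ]
```

```bash
python3 -m jog '[{"delta_pos":[0,0,50],"spin":0,"claw":0},{"delta_pos":[0,0,100],"spin":-0.1,"claw":0},{"delta_pos":[20,25,150],"spin":-0.2,"claw":0},{"delta_pos":[45,60,150],"spin":-0.3,"claw":0},{"delta_pos":[75,95,150],"spin":-0.39,"claw":0},{"delta_pos":[105,130,150],"spin":-0.39,"claw":0},{"delta_pos":[135,165,150],"spin":-0.39,"claw":0},{"delta_pos":[160,200,150],"spin":-0.39,"claw":0}]' 30
```

```text
clock: 0.9
position: [0.4118, -0.3703, 0.3806]
tool_rot: [-3.14, 0.0, 0.024]
force: [0.8, 0.1, 0.5]
grip_width: 0.0856
```

```bash
python3 -m jog '[{"delta_pos":[30,37,0],"spin":0,"claw":0},{"delta_pos":[60,75,0],"spin":0,"claw":0},{"delta_pos":[90,112,0],"spin":0,"claw":0},{"delta_pos":[120,150,0],"spin":0,"claw":0},{"delta_pos":[150,187,0],"spin":0,"claw":0},{"delta_pos":[182,225,0],"spin":0,"claw":0},{"delta_pos":[182,225,-50],"spin":0,"claw":0},{"delta_pos":[182,225,-80],"spin":0,"claw":0}]'; python3 - <<'E'
from h import *
for n in("side","top"): cv2.imwrite(f"pics/{n}1.png",eyes.grab_frame(n))
t=cv2.imread('pics/top1.png');s=cv2.imread('pics/side1.png')
a=cv2.resize(t[130:270,310:450],(560,560),interpolation=cv2.INTER_CUBIC)
b=cv2.resize(s[150:430,310:520],None,fx=2,fy=2)[:560]
cv2.imwrite('pics/c1.png',cv2.resize(np.hstack([a[:,:],b]),None,fx=.8,fy=.8))
E
```

```text
clock: 1.7
position: [0.5937, -0.1436, 0.2976]
tool_rot: [-3.14, 0.002, 0.026]
force: [1.1, -0.3, -0.4]
grip_width: 0.0855
```

View pics/c1.png

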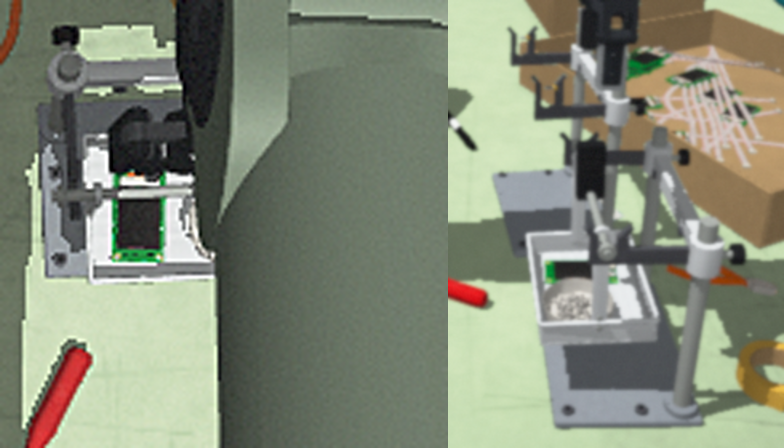

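```bash
python3 - <<'E'
from h import *
p=np.array(bot.observe()['position'])
print(proj('side',p),proj('side',p+[0,-.045,.013]),proj('side',p+[0,.045,.013]))
print('block centre .226, x=.5935',proj('side',[.5935,-.1446,.226]))
s=cv2.imread('pics/side1.png');
for r in (160,180,190,195,200,205,240,250,260): print(r,''.join('#' if v<60 else '.' for v in s[r,380:440].max(1)))
E
```

```text
(np.float64(402.16657903348755), np.float64(202.0004891754166)) (np.float64(407.6440937128682), np.float64(206.14537105840432)) (np.float64(398.56736681548733), np.float64(181.5164492520265))
block centre .226, x=.5935 (np.float64(399.7581236039608), np.float64(247.8346869782236))
160 ..............###################....############...........
180 ................######......############....................
190 ............................###########.....................
195 ............................##########......................
200 ...........................###########......................
205 #...........................................................
240 .....#.....#################................................
250 ....##.....########################################.........
260 ...........#################................................
```

```bash
python3 -m jog '[{"delta_pos":[0,1,-40],"spin":0,"claw":0},{"delta_pos":[0,1,-70],"spin":0,"claw":0},{"delta_pos":[0,1,-90],"spin":0,"claw":0},{"delta_pos":[0,1,-90],"spin":0,"claw":0.4},{"delta_pos":[0,1,-90],"spin":0,"claw":0.7},{"delta_pos":[0,1,-90],"spin":0,"claw":0.75}]' 30; python3 - <<'E'
from h import *
for n in("side",): cv2.imwrite(f"pics/{n}2.png",eyes.grab_frame(n))
s=cv2.imread('pics/side2.png')
cv2.imwrite('pics/c2.png',cv2.resize(s[150:350,340:500],None,fx=3,fy=3,interpolation=cv2.INTER_CUBIC))
E
```

```text
clock: 2.4
position: [0.593, -0.1441, 0.2087]
tool_rot: [-3.14, 0.004, 0.024]
force: [-0.2, -0.3, 0.4]
grip_width: 0.044
```

View pics/c2.png

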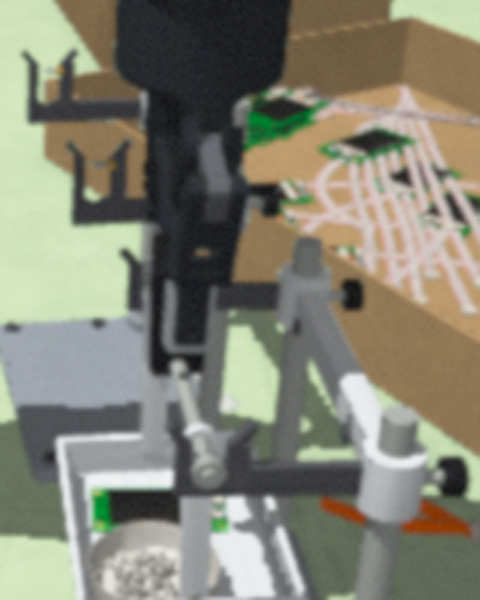

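The open fingers sit about 2–3 mm behind the block's centre (finger ~189, block ~175 in the crop), and the height is right. I'll shift −2 mm in x and close.

```bash
python3 -m jog '[{"delta_pos":[-2,0,-1],"spin":0,"claw":0.75},{"delta_pos":[-2,0,-1],"spin":0,"claw":0.85},{"delta_pos":[-2,0,-1],"spin":0,"claw":0.95},{"delta_pos":[-2,0,-1],"spin":0,"claw":1},{"delta_pos":[-2,0,-1],"spin":0,"claw":1},{"delta_pos":[-2,0,-1],"spin":0,"claw":1}]' 60
```

```text
clock: 3.05
position: [0.5911, -0.1441, 0.2083]
tool_rot: [-3.14, 0.004, 0.024]
force: [-1.4, -0.2, 8.0]
grip_width: 0.0114
```

```bash
python3 -m jog '[{"delta_pos":[0,0,8],"spin":0,"claw":1},{"delta_pos":[0,0,16],"spin":0,"claw":1},{"delta_pos":[0,0,26],"spin":0,"claw":1},{"delta_pos":[0,0,36],"spin":0,"claw":1},{"delta_pos":[0,0,42],"spin":0,"claw":1},{"delta_pos":[0,0,45],"spin":0,"claw":1},{"delta_pos":[0,0,45],"spin":0,"claw":1},{"delta_pos":[0,0,45],"spin":0,"claw":1}]'; python3 - <<'E'
from h import *
for n in("side",): cv2.imwrite(f"pics/{n}3.png",eyes.grab_frame(n))
s=cv2.imread('pics/side3.png')
cv2.imwrite('pics/c3.png',cv2.resize(s[100:350,340:500],None,fx=2.4,fy=2.4,interpolation=cv2.INTER_CUBIC))
E
```

```text
clock: 3.85
position: [0.591, -0.1441, 0.2531]
tool_rot: [-3.14, 0.004, 0.024]
force: [0.5, 0.3, -4.4]
grip_width: 0.011
```

View pics/c3.png

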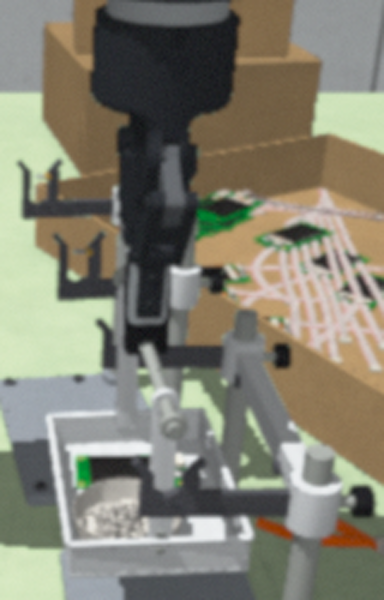

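The tray is lifted and looks level; the collar is at side pixel (412,277) and the wrist reads −4.4 N. Next I back out along the stand's −x.

```bash
python3 -m jog '[{"delta_pos":[-8,0,10],"spin":0,"claw":1},{"delta_pos":[-22,0,20],"spin":0,"claw":1},{"delta_pos":[-40,-1,30],"spin":0,"claw":1},{"delta_pos":[-60,-1,35],"spin":0,"claw":1},{"delta_pos":[-80,-2,35],"spin":0,"claw":1},{"delta_pos":[-98,-2,35],"spin":0,"claw":1},{"delta_pos":[-112,-3,35],"spin":0,"claw":1},{"delta_pos":[-120,-3,35],"spin":0,"claw":1}]' 70 && python3 -m jog '[{"delta_pos":[0,10,0],"spin":0,"claw":1},{"delta_pos":[0,30,0],"spin":0,"claw":1},{"delta_pos":[-2,55,0],"spin":0.02,"claw":1},{"delta_pos":[-7,85,0],"spin":0.04,"claw":1},{"delta_pos":[-12,115,0],"spin":0.06,"claw":1},{"delta_pos":[-17,145,0],"spin":0.08,"claw":1},{"delta_pos":[-22,175,0],"spin":0.096,"claw":1},{"delta_pos":[-27,200,0],"spin":0.096,"claw":1}]' && python3 -m jog '[{"delta_pos":[-3,25,0],"spin":0,"claw":1},{"delta_pos":[-5,40,0],"spin":0,"claw":1},{"delta_pos":[-5,50,0],"spin":0,"claw":1},{"delta_pos":[-5,53,0],"spin":0,"claw":1}]'
```

```text
clock: 4.7
position: [0.4696, -0.1473, 0.2886]
tool_rot: [-3.14, 0.004, 0.023]
force: [0.2, -0.6, -3.8]
grip_width: 0.0114
clock: 5.5
position: [0.4424, 0.0552, 0.2889]
tool_rot: [-3.14, 0.004, 0.121]
force: [0.2, -0.4, -3.8]
grip_width: 0.0109
clock: 5.9
position: [0.4375, 0.1094, 0.2889]
tool_rot: [-3.139, 0.003, 0.123]
force: [0.8, -0.9, -4.0]
grip_width: 0.011
```

```bash
python3 -m jog '[{"delta_pos":[10,1,0],"spin":0,"claw":1},{"delta_pos":[30,4,0],"spin":0,"claw":1},{"delta_pos":[52,6,0],"spin":0,"claw":1},{"delta_pos":[74,9,0],"spin":-0.003,"claw":1},{"delta_pos":[94,11,0],"spin":-0.003,"claw":1},{"delta_pos":[106,13,0],"spin":-0.003,"claw":1},{"delta_pos":[112,13,0],"spin":-0.003,"claw":1},{"delta_pos":[112,13,0],"spin":-0.003,"claw":1}]'; python3 - <<'E'
from h import *
for n in("side","top"): cv2.imwrite(f"pics/{n}4.png",eyes.grab_frame(n))
t=cv2.imread('pics/top4.png');s=cv2.imread('pics/side4.png')
a=cv2.resize(t[130:250,190:340],(750,600),interpolation=cv2.INTER_CUBIC)
cv2.imwrite('pics/ct4.png',a)
cv2.imwrite('pics/cs4.png',cv2.resize(s[100:300,320:470],None,fx=3,fy=3,interpolation=cv2.INTER_CUBIC))
E
```

```text
clock: 6.7
position: [0.5501, 0.1217, 0.2885]
tool_rot: [-3.139, 0.004, 0.119]
force: [-0.1, -0.3, -4.6]
grip_width: 0.0111
```

View pics/ct4.png

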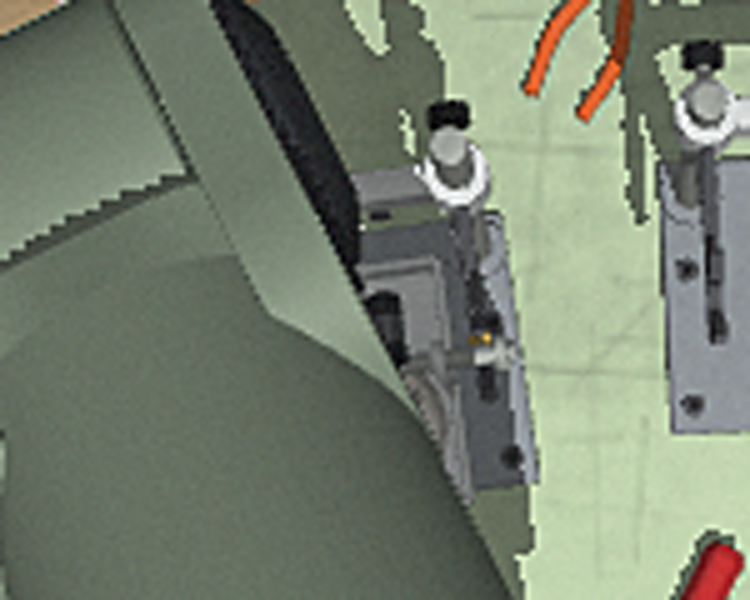

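View pics/cs4.png

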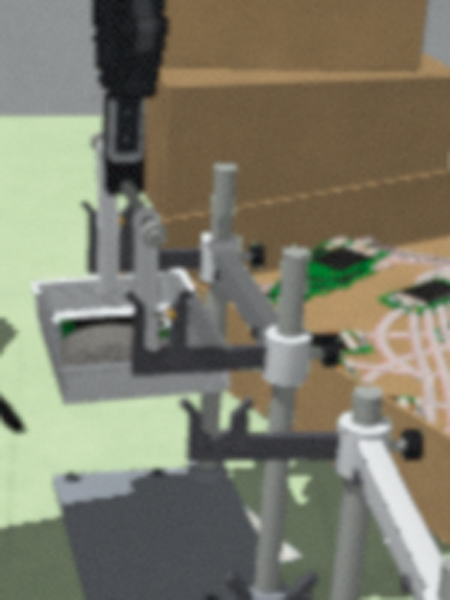

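In the top view the near bar end and collar are at about crop (500,354), just in front of the brass tongue pin at (487,338). In the side view the collar is at (152,230), above the near hook's slot between prongs at (140,305) and (181,295). I'll put numbers on that.

```bash
python3 - <<'E'
from h import *
np.set_printoptions(precision=4,suppress=True,linewidth=200)
t=cv2.imread('pics/top4.png').astype(int);s=cv2.imread('pics/side4.png').astype(int)
print('top gray rows194-207, cols 272-296');print(t[194:208,272:297].mean(2).astype(int))
print('side rows 165-190 cols 360-384');print(s[165:190:2,358:384].mean(2).astype(int))
print('hook rows 190-222');print(s[190:224:2,360:388].mean(2).astype(int))
p=np.array([.558,.1211,.12]);c,q=np.cos(p[2]),np.sin(p[2])
w=lambda x,y,z:[p[0]+c*x-q*y,p[1]+q*x+c*y,z]
for z in(.27,.228,.211,.19):print(z,[ (x,np.round(proj('side',w(x,-.088,z)),1),np.round(proj('top',w(x,-.085,z)),1)) for x in(-.0063,0,.0087)])
E
```

```text
top gray rows194-207, cols 272-296
[[128 123 123 122 125 128 110 117  77  86  92  91  38  37  48  29  21  26 109 159 140 124 188 178 177]
 [125 126 124 127 123 124 109 127  71  82  88  90  35  40  44  43  32  44  74 163 149 128 187 179 179]
 [127 122 124 125 127 128 106 128  81  84  85  89  62  90  92  84  47  45  71 164 154 129 184 176 175]
 [126 122 122 121 127 125 112 131  89  85  84  78  72  56 110 188  84 104 100 130 158 124 184 176 174]
 [124 122 123 123  99  93  86 131  88  82  85  76  64  72  66 103  69 146 135  76  81 133 189 179 175]
 [131 125 127 126 103 106  93 128  85  69  78  73  76  94 107 114  97 166 167 108 146 128 144 181 174]
 [135 102  95  95 115 116  97  72  78  82  81  82  82 155 159 163 166 188 176 164 179 112 112 182 175]
 [ 78  79  75  79 110 127 115  90  92  99  94  92  88 196 194 197 193 158 178 121 165 147 123 180 181]
 [ 95  93  99  92 101 127 116  87  82  86  82  78  83 184 167 149 109 137 161 139 124 152 174 178 176]
 [ 91  84  82  79  95 113 118  67  75  71  76  69  75  56  28  27  57 118 147 143 158 157  93 160 161]
 [ 75  73  66 102  85 105 114  89 1
[... 3756 characters left out ...]
  57  56  59  56]]
0.27 [(-0.0063, array([369.8, 176.6]), array([285.9, 201.5])), (0, array([373.4, 176.4]), array([285.4, 198.3])), (0.0087, array([378.4, 176.2]), array([284.8, 193.9]))]
0.228 [(-0.0063, array([368.9, 199.3]), array([286.8, 204.2])), (0, array([372.4, 199.1]), array([286.3, 201.2])), (0.0087, array([377.3, 198.9]), array([285.7, 197. ]))]
0.211 [(-0.0063, array([368.5, 208.2]), array([287.1, 205.3])), (0, array([372. , 208.1]), array([286.6, 202.3])), (0.0087, array([376.8, 207.8]), array([286. , 198.1]))]
0.19 [(-0.0063, array([368.1, 219. ]), array([287.5, 206.5])), (0, array([371.5, 218.9]), array([287. , 203.6])), (0.0087, array([376.3, 218.6]), array([286.5, 199.5]))]
```

Both views agree: the stand fit is good to under 1 mm, and the bar is about 5 mm in front of x=0 (roughly 2.5 mm ahead of the TCP). I'll correct that, descend to just above the highest possible tongue, and re-measure.

```bash
python3 -m jog '[{"delta_pos":[5,0,0],"spin":0,"claw":1},{"delta_pos":[5,0,-5],"spin":0,"claw":1},{"delta_pos":[5,0,-15],"spin":0,"claw":1},{"delta_pos":[5,0,-25],"spin":0,"claw":1},{"delta_pos":[5,0,-31],"spin":0,"claw":1},{"delta_pos":[5,0,-34],"spin":0,"claw":1},{"delta_pos":[5,0,-34],"spin":0,"claw":1}]'; python3 - <<'E'
from h import *
np.set_printoptions(precision=4,suppress=True,linewidth=200)
for n in("side","top"): cv2.imwrite(f"pics/{n}5.png",eyes.grab_frame(n))
t=cv2.imread('pics/top5.png').astype(int);s=cv2.imread('pics/side5.png').astype(int)
print(bot.observe()['force'])
print(t[193:208,280:296].mean(2).astype(int))
print('side');print(s[184:224:2,358:384].mean(2).astype(int))
p=np.array([.558,.1211,.12]);c,q=np.cos(p[2]),np.sin(p[2])
w=lambda x,y,z:[p[0]+c*x-q*y,p[1]+q*x+c*y,z]
z=bot.observe()['position'][2]-.0183
print(z,[(x,proj('top',w(x,-.083,z))) for x in (-.005,0,.005)])
print('strap',proj('side',w(0,-.07,z-.02)),'collar',proj('side',w(0,-.096,z)))
E
```

```text
clock: 7.5
position: [0.5541, 0.1219, 0.2544]
tool_rot: [-3.14, 0.004, 0.119]
force: [-0.2, 0.0, -3.9]
grip_width: 0.0108
[-0.3252  0.3414 -4.0299]
[[ 88  84  83  71  42  44  39  48  28  42  99 162 131 106 187 183]
 [102  85  86  94  40  48  41  31  23  31  55 162 148 125 185 179]
 [121  82  87  91  43  36  45  47  36  51  52 166 151 130 184 184]
 [120  81  86  88  51  47  47  72  62  56  69 136 155 134 184 178]
 [128  71  89  81  77  59  55  88  80 108 104 126 162 126 182 175]
 [133  83  86  73  65  77  83  56  64 147 140  93  73 114 188 178]
 [110  76  75  78  81  77  76  79  79  81 175 139 143 135 144 183]
 [ 71  80  87  83  87  88  93  95  93  87  88 178 183 171 107 184]
 [ 93  94  96  97  90  89  87  87  87  81  92 195 165 157 128 181]
 [ 83  81  84  87  81  82  87  72  68  73  76  68 126 156 173 175]
 [ 73  97  74  70  79  60  41  43  68  91  67  61 138 158  96 161]
 [ 78 104  77  85  91  79  30  40  46  92  85  80 165 155 124 178]
 [ 85  94  85  86  87  62  45  38  38  94  86  81 161 153 131 193]
 [ 83  80  96  84  89  61  40  43  35  95  82  82 161 156 132 150]
 [ 84 113  95 
[... 1882 characters left out ...]
4 225 226 230 223 187 120  67  52  53  51  53  54  52  50  51  53  57  53  54  52  52  50  53  51  51]
 [123 120 114 113 112  90  63  52  51  50  51  50  53  53  53  53  52  54  52  53  50  52  50  53  53  51]
 [ 31  36  30  30  32  33  46  52  55  52  54  53  53  54  57  52  53  54  52  50  53  54  55  52  55  52]]
0.23672760944436186 [(-0.005, (np.float64(285.50398731383416), np.float64(203.17509102278285))), (0, (np.float64(285.15238175520835), np.float64(200.7338704333938))), (0.005, (np.float64(284.80098653248007), np.float64(198.29411022001742)))]
strap (np.float64(370.16773552672896), np.float64(201.20135968087635)) collar (np.float64(373.5277727302565), np.float64(196.2013098260546))
```

The top view puts the bar at x≈0 and the side view at about −1.2 mm, so I'll nudge +1 mm and start feeling downwards.

```bash
python3 -m jog '[{"delta_pos":[1.5,0,-3],"spin":0,"claw":1},{"delta_pos":[1.5,0,-6],"spin":0,"claw":1},{"delta_pos":[1.5,0,-8],"spin":0,"claw":1},{"delta_pos":[1.5,0,-10],"spin":0,"claw":1}]'; for i in 1 ; do python3 -m jog '[{"delta_pos":[0,0,-1],"spin":0,"claw":1},{"delta_pos":[0,0,-2],"spin":0,"claw":1}]'; done
```

```text
clock: 8.0
position: [0.5558, 0.122, 0.2448]
tool_rot: [-3.139, 0.004, 0.119]
force: [-0.9, 1.0, -3.4]
grip_width: 0.0115
clock: 8.2
position: [0.5558, 0.122, 0.2427]
tool_rot: [-3.139, 0.004, 0.119]
force: [-0.4, -0.5, -4.6]
grip_width: 0.0112
```

```bash
python3 -m jog '[{"delta_pos":[0,0,-1],"spin":0,"claw":1},{"delta_pos":[0,0,-2],"spin":0,"claw":1}]'
```

```text
clock: 8.4
position: [0.5558, 0.122, 0.2406]
tool_rot: [-3.139, 0.004, 0.119]
force: [0.8, -0.8, -3.7]
grip_width: 0.0114
```

```bash
python3 -m jog '[{"delta_pos":[0,0,-1],"spin":0,"claw":1},{"delta_pos":[0,0,-2],"spin":0,"claw":1}]'
```

```text
clock: 8.6
position: [0.5558, 0.1221, 0.239]
tool_rot: [-3.139, 0.003, 0.119]
force: [-2.7, -1.7, 5.2]
grip_width: 0.0111
```

```bash
python3 -m jog '[{"delta_pos":[0,0,-0.7],"spin":0,"claw":1},{"delta_pos":[0,0,-0.7],"spin":0,"claw":1}]'
```

```text
clock: 8.8
position: [0.5558, 0.1221, 0.2385]
tool_rot: [-3.139, 0.003, 0.119]
force: [-2.7, -1.1, 4.8]
grip_width: 0.0113
```

```bash
python3 -m jog '[{"delta_pos":[0,0,-0.7],"spin":0,"claw":1},{"delta_pos":[0,0,-0.7],"spin":0,"claw":1}]'
```

```text
clock: 9.0
position: [0.5559, 0.1221, 0.2379]
tool_rot: [-3.139, 0.003, 0.119]
force: [-3.3, -1.5, 5.2]
grip_width: 0.0112
```

```bash
python3 -m jog '[{"delta_pos":[0,0,-0.7],"spin":0,"claw":1},{"delta_pos":[0,0,-1.5],"spin":0,"claw":1}]'
```

```text
clock: 9.2
position: [0.556, 0.1221, 0.2367]
tool_rot: [-3.139, 0.002, 0.119]
force: [-2.3, -1.6, 7.6]
grip_width: 0.011
```

```bash
python3 -m jog '[{"delta_pos":[0,0,-0.7],"spin":0,"claw":1},{"delta_pos":[0,0,-1.5],"spin":0,"claw":1}]'
```

```text
clock: 9.4
position: [0.5563, 0.1221, 0.2357]
tool_rot: [-3.139, 0.001, 0.119]
force: [-3.1, -2.3, 10.4]
grip_width: 0.011
```

```bash
python3 -m jog '[{"delta_pos":[0,0,-0.7],"spin":0,"claw":1},{"delta_pos":[0,0,-1.5],"spin":0,"claw":1}]'
```

```text
clock: 9.6
position: [0.5565, 0.1222, 0.2348]
tool_rot: [-3.139, 0.001, 0.119]
force: [-4.2, -1.1, 10.3]
grip_width: 0.0112
```

Contact is about 14 N, slightly above the tongue range once noise is counted, so I'll look before pressing further.

```bash
python3 - <<'E'
from h import *
for n in("side","top"): cv2.imwrite(f"pics/{n}6.png",eyes.grab_frame(n))
print(bot.observe()['force'],bot.observe()['moment'])
t=cv2.imread('pics/top6.png');s=cv2.imread('pics/side6.png')
a=cv2.resize(s[120:240,330:410],(400,600),interpolation=cv2.INTER_CUBIC)
b=cv2.resize(t[165:225,260:300],(400,600),interpolation=cv2.INTER_CUBIC)
cv2.imwrite('pics/c6.png',np.hstack([a,b]))
E
```

```text
[-3.61587952 -0.68367691  7.75739199] [-0.10984359  1.03478325  0.04358943]
```

View pics/c6.png

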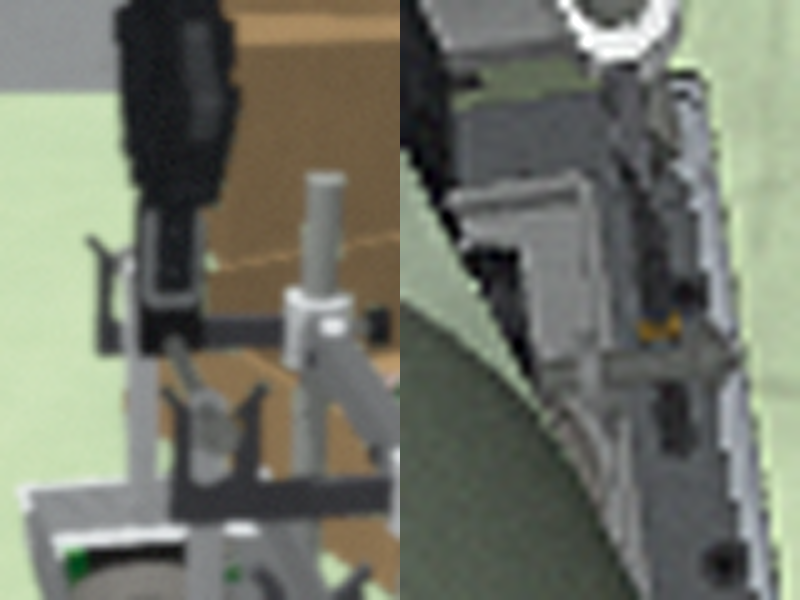

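The bar end at side crop (215,425) is centred in the slot above the seat (about 480) and resting on the tongue, with nothing else caught. I'll keep pressing.

```bash
python3 -m jog '[{"delta_pos":[0,0,-1],"spin":0,"claw":1},{"delta_pos":[0,0,-2],"spin":0,"claw":1}]'
```

```text
clock: 9.9
position: [0.5562, 0.1223, 0.2329]
tool_rot: [-3.139, 0.001, 0.119]
force: [-6.3, -1.1, 7.8]
grip_width: 0.0112
```

```bash
python3 -m jog '[{"delta_pos":[0,0,-1],"spin":0,"claw":1},{"delta_pos":[0,0,-2],"spin":0,"claw":1}]'
```

```text
clock: 10.1
position: [0.5558, 0.1224, 0.231]
tool_rot: [-3.139, 0.002, 0.119]
force: [-6.6, -0.2, 5.3]
grip_width: 0.011
```

```bash
python3 -m jog '[{"delta_pos":[0,0,-1],"spin":0,"claw":1},{"delta_pos":[0,0,-2],"spin":0,"claw":1}]'
```

```text
clock: 10.3
position: [0.5552, 0.1224, 0.2288]
tool_rot: [-3.139, 0.003, 0.119]
force: [-6.4, 0.1, 2.9]
grip_width: 0.011
```

```bash
python3 -m jog '[{"delta_pos":[0,0,-1],"spin":0,"claw":1},{"delta_pos":[0,0,-2],"spin":0,"claw":1}]'
```

```text
clock: 10.5
position: [0.5545, 0.1224, 0.2264]
tool_rot: [-3.14, 0.005, 0.12]
force: [-6.2, -0.5, -0.2]
grip_width: 0.0112
```

```bash
python3 -m jog '[{"delta_pos":[0,0,-1],"spin":0,"claw":1},{"delta_pos":[0,0,-2],"spin":0,"claw":1}]'
```

```text
clock: 10.7
position: [0.5542, 0.1224, 0.2239]
tool_rot: [-3.14, 0.005, 0.12]
force: [-0.8, 0.5, -3.8]
grip_width: 0.0112
```

The tongues have snapped past: the force is back to weight only. I'll restore x and feel for the seat.

```bash
python3 -m jog '[{"delta_pos":[1,0,-1],"spin":0,"claw":1},{"delta_pos":[1.5,0,-2],"spin":0,"claw":1},{"delta_pos":[1.5,0,-3],"spin":0,"claw":1}]'
```

```text
clock: 11.0
position: [0.5559, 0.1223, 0.2207]
tool_rot: [-3.139, 0.005, 0.12]
force: [0.8, 0.4, -5.1]
grip_width: 0.0111
```

```bash
python3 -m jog '[{"delta_pos":[0,0,-1],"spin":0,"claw":1},{"delta_pos":[0,0,-2],"spin":0,"claw":1}]'
```

```text
clock: 11.2
position: [0.556, 0.1224, 0.2187]
tool_rot: [-3.139, 0.005, 0.12]
force: [0.3, -0.2, -3.8]
grip_width: 0.0105
```

```bash
python3 -m jog '[{"delta_pos":[0,0,-1],"spin":0,"claw":1},{"delta_pos":[0,0,-1.5],"spin":0,"claw":1}]'
```

```text
clock: 11.4
position: [0.556, 0.1223, 0.217]
tool_rot: [-3.139, 0.005, 0.12]
force: [0.9, 0.6, -3.6]
grip_width: 0.0112
```

Bar is at about 0.1987; continuing in fine steps.

```bash
python3 -m jog '[{"delta_pos":[0,0,-1],"spin":0,"claw":1}]'
```

```text
clock: 11.5
position: [0.556, 0.1223, 0.216]
tool_rot: [-3.139, 0.005, 0.12]
force: [0.3, -0.4, -4.5]
grip_width: 0.0112
```

```bash
python3 -m jog '[{"delta_pos":[0,0,-1],"spin":0,"claw":1}]'
```

```text
clock: 11.6
position: [0.556, 0.1223, 0.215]
tool_rot: [-3.139, 0.005, 0.12]
force: [0.3, -0.7, -3.6]
grip_width: 0.0107
```

```bash
python3 -m jog '[{"delta_pos":[0,0,-0.8],"spin":0,"claw":1}]'
```

```text
clock: 11.7
position: [0.5561, 0.1224, 0.2145]
tool_rot: [-3.139, 0.005, 0.12]
force: [-3.3, -1.5, 12.0]
grip_width: 0.0113
```

```bash
python3 -m jog '[{"delta_pos":[-0.7,0,0.3],"spin":0,"claw":1},{"delta_pos":[-0.7,0,0.3],"spin":0,"claw":1}]'
```

```text
clock: 11.9
position: [0.5554, 0.1224, 0.2149]
tool_rot: [-3.139, 0.004, 0.12]
force: [0.5, 0.6, -3.6]
grip_width: 0.0111
```

```bash
python3 -m jog '[{"delta_pos":[-0.5,0,-0.3],"spin":0,"claw":1},{"delta_pos":[-0.5,0,-0.3],"spin":0,"claw":1}]'
```

```text
clock: 12.1
position: [0.5548, 0.1224, 0.2144]
tool_rot: [-3.139, 0.005, 0.12]
force: [0.5, 0.1, -3.7]
grip_width: 0.0108
```

```bash
python3 -m jog '[{"delta_pos":[0,0,-0.5],"spin":0,"claw":1}]'
```

```text
clock: 12.2
position: [0.555, 0.1224, 0.2141]
tool_rot: [-3.139, 0.004, 0.12]
force: [-1.2, 0.3, 5.3]
grip_width: 0.0109
```

```bash
python3 -m jog '[{"delta_pos":[0,0,-0.4],"spin":0,"claw":1}]'
```

```text
clock: 12.3
position: [0.5551, 0.1225, 0.2141]
tool_rot: [-3.139, 0.004, 0.12]
force: [-2.1, -1.7, 7.0]
grip_width: 0.0113
```

```bash
python3 -m jog '[{"delta_pos":[-0.8,0,0.2],"spin":0,"claw":1},{"delta_pos":[-0.8,0,-0.2],"spin":0,"claw":1}]'
```

```text
clock: 12.5
position: [0.5545, 0.1225, 0.2141]
tool_rot: [-3.139, 0.003, 0.12]
force: [-1.1, -0.3, 4.7]
grip_width: 0.0108
```

```bash
python3 -m jog '[{"delta_pos":[0,0,-0.5],"spin":0,"claw":1}]'
```

```text
clock: 12.6
position: [0.5547, 0.1226, 0.214]
tool_rot: [-3.14, 0.002, 0.12]
force: [-2.4, -1.1, 9.3]
grip_width: 0.0111
```

The seat is felt at a bar height of ≈0.1957, which matches tongue contact minus 26 mm. Releasing.

```bash
python3 -m jog '[{"delta_pos":[0,0,0.2],"spin":0,"claw":1},{"delta_pos":[0,0,0.2],"spin":0,"claw":0.85},{"delta_pos":[0,0,0.2],"spin":0,"claw":0.75},{"delta_pos":[0,0,0.2],"spin":0,"claw":0.6},{"delta_pos":[0,0,0.2],"spin":0,"claw":0.5},{"delta_pos":[0,0,0.2],"spin":0,"claw":0.5}]'; python3 - <<'E'
from h import *
print(bot.observe()['force'])
for n in("side","top"): cv2.imwrite(f"pics/{n}7.png",eyes.grab_frame(n))
s=cv2.imread('pics/side7.png')
cv2.imwrite('pics/c7.png',cv2.resize(s[130:280,320:420],(400,600),interpolation=cv2.INTER_CUBIC))
E
```

```text
clock: 13.2
position: [0.5547, 0.1226, 0.2141]
tool_rot: [-3.139, 0.003, 0.12]
force: [0.1, -0.7, 1.2]
grip_width: 0.043
[ 0.08015255 -0.69202991  1.2124081 ]
```

View pics/c7.png

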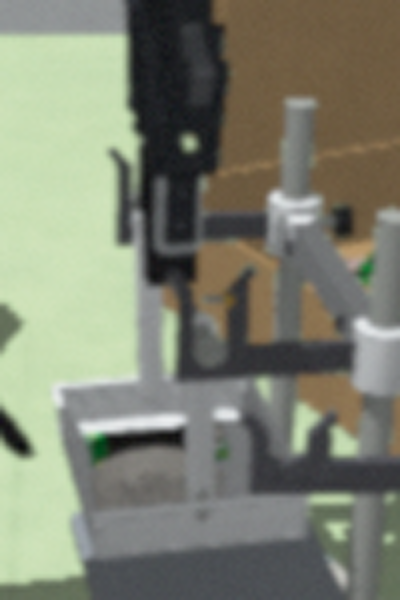

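The near bar end, at (208,340), is down in the slot with the brass tongue sprung back above it at (222,300). The tray is level with its contents in it. I'll withdraw upward and check the far end.

```bash
python3 -m jog '[{"delta_pos":[0,0,10],"spin":0,"claw":0.5},{"delta_pos":[0,0,30],"spin":0,"claw":0.5},{"delta_pos":[0,0,70],"spin":0,"claw":0.4},{"delta_pos":[0,0,120],"spin":0,"claw":0.2},{"delta_pos":[-40,-20,150],"spin":0,"claw":0},{"delta_pos":[-70,-60,160],"spin":0,"claw":0},{"delta_pos":[-90,-105,160],"spin":0,"claw":0},{"delta_pos":[-110,-150,160],"spin":0,"claw":0}]' && python3 -m jog '[{"delta_pos":[-10,-45,0],"spin":0,"claw":0},{"delta_pos":[-20,-90,0],"spin":0,"claw":0},{"delta_pos":[-20,-135,0],"spin":0,"claw":0},{"delta_pos":[-20,-180,0],"spin":0,"claw":0},{"delta_pos":[-20,-180,0],"spin":0,"claw":0}]'; python3 - <<'E'
from h import *
for n in("side","top"): cv2.imwrite(f"pics/{n}8.png",eyes.grab_frame(n))
t=cv2.imread('pics/top8.png');s=cv2.imread('pics/side8.png')
a=cv2.resize(t[140:240,190:300],(440,400),interpolation=cv2.INTER_CUBIC)
b=cv2.resize(s[150:250,330:420],(360,400),interpolation=cv2.INTER_CUBIC)
cv2.imwrite('pics/c8.png',np.hstack([a,b]))
E
```

```text
clock: 14.1
position: [0.4445, -0.0262, 0.3755]
tool_rot: [-3.14, 0.0, 0.121]
force: [2.5, -0.3, -0.3]
grip_width: 0.0853
clock: 14.6
position: [0.4234, -0.2113, 0.3761]
tool_rot: [-3.141, 0.0, 0.114]
force: [0.1, 1.3, -1.0]
grip_width: 0.0854
```

View pics/c8.png

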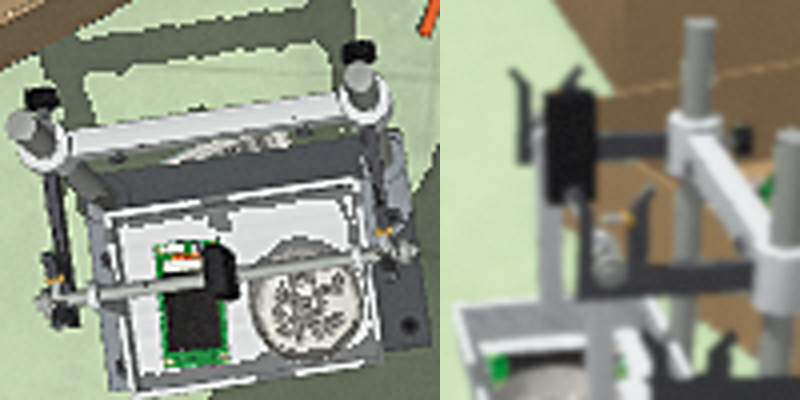

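The block is upright, the bar ends at (50,300) and (405,250) lie in line with both hooks, and both brass tongues are back in their original places. Handing in.

```bash
python3 -c "
from workcell import bot
print(bot.job_done())"
```

```text
the job is handed in; nothing more can be done
None
```

The kit tray now hangs on the latching stand, released, and the job was handed in at about 15 s of the 58 s allowed. No verdict was reported back.

- **Lift and carry:** I gripped the tray by its block, lifted it level off the open hooks, backed it out and carried it level to the latching stand. The bar was lined up with the slots using both cameras.
- **Tongues:** The bar met the tongues about 26 mm above the seats. Contact peaked at about 14–15 N, just above the stated 13 N tongue limit once sensor noise is counted. I paused, looked, saw nothing caught, and pressed on. The force then dropped back to the tray's weight alone.
- **Seats:** The bar came to rest at about 0.196 m. Peak seat contact was about 16 N, well under the 32 N limit. The bar first touched slightly to one side of the V, so I shifted it about 1 mm to centre it.
- **Last pictures:** The near bar end sits under its tongue. The tray looks upright, with the dish and board in the pan, and the gripper is well clear.
- **Not confirmed directly:** I did not measure the far end's height. I judged it home because the tray was held level on the way down, stayed upright after release, and its brass tongue looks sprung back. I kept the arm and tray above the glue bottle and screwdriver but did not re-measure their positions.

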